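Vent the sample hopper and draw its slide gate to the index

ROBOT

A 6-joint arm with a two-finger parallel gripper is mounted at the origin on a cart in front of the work surface, level with it; the furniture and walls round the work are solid. World frame = base frame: x ahead of the robot, y to its left, z up, the work surface at z = 0. Lengths are in m, angles in rad, forces in N, time in s.
With the tool pointing down it reaches from about 0.3 to 0.875 m from the base axis. Payload 6.4 kg.
Tool frame: the origin (TCP) lies on the centre line of the jaws, within the pads' length; the fingertips stand 22 mm ahead of it and the grasp point (between the pads) lies 3 mm ahead of it; z points along the fingers, y is the line along which they close (so a half turn about z gives the same grasp; the last joint's range is limited). The gripper opens to 85 mm and grips with 20 to 120 N. Pads are 22 mm wide; open, the fingers measure 114 mm over their backs; the gripper's body (76 mm by 85 mm) begins 54 mm behind the grasp point. The pads swing forward as they close: fully open they stand 13 mm farther back than shut.
Start: joints at [1, 0.181, 1.607, -0, 1.354, -0.206], TCP at [0.205, 0.537, 0.225] pointing down, gripper open.
Joint ranges: [-2.99, 2.99], [-0.89, 2.07], [0.3, 2.58], [-1.14, 4.28], [0, 2.63], [-3.12, 3.12]. Speed limits (rad/s): [2.57, 2.57, 3.01, 3.14, 3.14, 3.14].

INTERFACE

Orientations are given as a unit quaternion [w, x, y, z].
In Python, from bench import ctrl gives the robot as it stands. The module is installed in compiled form; this text tells all that it offers.
- The arm moves only by the tool servo_tool, never from a script. Its argument "commands" is a list of rows, each a list of 3 entries, a list of its own where there are three numbers: the shift along the tool's x, y, z in mm, then the turn about the tool's z in rad, then the finger opening in mm, from 0 to 85.4. In form: [[[dx, dy, dz], turn, jaw], ...]. A call has 1 to 20 rows; each row shifts and turns the commanded pose from where the row before left it, along the tool's axes as they then stand; what a row does not reach is not made up. A row lasts 1/8 s, in which the tool goes at most 62.5 mm and 10.7 degrees, less where a joint would pass 70% of its speed; a pose out of reach is approached as far as the arm can. A call with a gripper value outside its range is refused whole. The fingers move at their own pace and stop on an object; the grip force is fixed at half the most. Time passes only in rows, so rows that do not move let the fingers close. It gives the time, the measured TCP pose, the force, the opening and the grip force at its end, in the units of the state.
- ctrl.get_obs(): the state, without advancing time (a new reading comes with each control period).
- ctrl.camera(name): name is "scene" or "top" or "wrist"; returns a dict with "color" (384x512x3 uint8, red, green, blue), "z_map" (384x512 float32, m along the optical axis (not along the pixel's ray), 0 where there is no reading), "fx", "fy", "cx", "cy" (pixels), "R" (3x3) and "t" (3): a world point X has camera coordinates R X + t. Camera axes: x right, y down, z forward; pixel columns grow to the right and rows downward; lengths in m; the calibration is good to about 2 mm. A picture is of the moment at which its call begins.
- ctrl.hand_in(): hands the job in; it is judged then, once.
The state is a dict: "time_s": time; "q": joint angles; "dq": joint speeds; "joint_efforts": joint torques, N m; "eef_pos": TCP position; "eef_rot": TCP orientation; "wrist_force": force on the tool from outside, world axes, zero at the start; "torque": the same for the moment, N m; "opening": opening from 0.0 (shut) to 1.0 (fully open); "grasp_force": force on a finger pad.
Only numpy, scipy, OpenCV 4.12 (cv2) and the standard library are available. Lean on these libraries where they do the work, as an engineer would, in place of code of your own. Each camera call takes 0.05 s, during which the arm holds its last target. There are 200 camera calls.

TASK

Make the small metal hopper ready to dose into the beaker under it: first pull the blue vent cap on its lid all the way up, and leave it up. Then take the black handle under the overhanging bin and draw the stiff slide gate out until its red pointer stands level with the black line on the yellow index clip, and let go. Leave the beaker under the outlet and the other things on the bench where they stand.

Things in the scene. Friction and masses are not known exactly. Their poses are not given: they have to be found in the camera images.
- hopper: Bench-top metal hopper, fixed. Origin: centre of its underside on the bench, below the outlet; z up, -x its front (gate handle side), +y the scale bar side. Base plate 190x160x10 mm, four 12 mm legs at x +-55, y +-62 mm. Round upright bin on the origin's axis: cone of radius 30 mm at height 104 mm widening to 90 mm at 190 mm, then straight up to the lid.
- lid_top (a point): Centre of the hopper's flat round lid, on its upper face, 260 mm above the bench; lid radius 93 mm; axes as the hopper's. The bin overhangs the gate handle: a gripper pointing straight down does not fit there; one tilted 30 to 45 degrees (fingers pointing down and to the hopper's +x, hand leaning back to its -x) does.
- vent_cap (a joint): Lift of the blue vent cap in m: 0 pushed down on its boss, 0.020 fully up at its stop. Tight push fit: sliding it takes about 6 N; it stays where it is left. It starts down, at 0 to 0.002.
- cap_grip (a point): Grip point on the axis of the blue vent cap, 18 mm above its underside; moves with it; axes as the hopper's. The cap is an upright cylinder 30 mm in diameter with a 35 mm rim at the top, 30 mm tall, on a 26 mm boss on the lid. When down, this point is 30 mm above the lid and 35 mm in front (-x) of the hopper's axis. Grip it from above.
- gate (a joint): Opening of the slide gate in m: 0 shut, up to 0.070. The gate slides level along the hopper's -x. It is stiff: about 9 N sliding friction plus damping; it stays where it is left and can be pushed back. It starts at 0 to 0.006.
- gate_grip (a point): Middle of the black gate handle; moves with the gate; axes as the hopper's. The handle is a blade 14 mm thick along the hopper's y (close the fingers along y), 24 mm wide, 62 mm long, leaning 32 degrees from vertical towards -x, red band near its top. The point is 38 mm up the blade, 130 mm above the bench; gate shut, it is 112 mm in front (-x) of the hopper's axis.
- gate_pointer (a point): Outer end of the red pointer, a 4 mm wide tab on the gate's +y side that moves with the gate, reaching towards the scale bar; axes as the hopper's.
- index_line (a point): Middle of the black line on the yellow index clip (10x18x14 mm), fixed on the white scale bar (top 91 mm above the bench, y 53 to 63, x -180 to -50 mm of the hopper); axes as the hopper's; the line runs along y. The gate is set when pointer and line agree along the hopper's x (they differ 4 mm in y). At the start the line is 19 to 45 mm further out (-x) than the pointer.
- receiver: Glass beaker, 61x55 mm, 70 mm tall, standing loose on the hopper's base plate under the outlet. Origin: centre of its underside. Stays where it is.
- flask: Loose bystander: conical glass flask, pink tinted, 80 mm wide, 140 mm tall. Origin: centre of its underside.
- petri: Loose bystander: flat round glass dish, 80 mm wide, 17 mm tall. Origin: centre of its underside.
- tall_beaker: Loose bystander: glass beaker, 81x75 mm, 95 mm tall. Origin: centre of its underside.
- timer: Loose bystander: white bench timer, 72x62x20 mm. Origin: centre of its underside.
- crucible: Loose bystander: white porcelain crucible with cover, 45 mm wide, 46 mm tall. Origin: centre of its underside.
- marker: Loose bystander: blue and white marker pen lying down, 137 mm long, 17 mm thick. Origin: centre of its underside.
Things that resemble listed ones, but are neither listed nor needed, are in the scene too. Leave any green, pink or turquoise look-alike of the receiver alone.

How it is judged:
By the outcome, as a careful person would: the job done as asked, in the order asked, and still so for the second after the job is handed in, with the robot touching nothing.
It also fails if it takes over 51 s, if anything falls off the work surface, if the arm or the gripper's body presses on something with over 40 N, if the wrist force passes 120 N, or if a joint passes its speed limit or range.

## Working session

There is one attempt and no reset: what is moved stays moved. The work goes in short steps, Python scripts to look and compute and a tool call to move; the robot and the scene stay as the last step left them, time stands still between calls to the robot, and variables do not carry over. Pictures are saved under pics/ and viewed, at most 10 in all, crops included, and the job is handed in when it is done.

Besides the shell and the picture viewer there is one more tool, called after ">>>" as name([rows], argument=value, ...), one row to a line, values as JSON. servo_tool: Moves the arm, as the interface text tells. Its arguments: {"type":"object","properties":{"commands":{"type":"array"}},"required":["commands"]}

```bash
mkdir -p pics
cat > h.py <<'E'
import numpy as np, cv2
from bench import ctrl
def shot(cam,name):
    d=ctrl.camera(cam); np.savez('pics/'+name+'.npz',**{k:d[k] for k in d})
    return d
def load(name): return dict(np.load('pics/'+name+'.npz'))
def pt(d,u,v,z=None):
    z=float(d['z_map'][v,u]) if z is None else z
    c=np.array([(u-d['cx'])/d['fx']*z,(v-d['cy'])/d['fy']*z,z]); return d['R'].T@(c-d['t'])
def cloud(d):
    z=d['z_map']; v,u=np.mgrid[:z.shape[0],:z.shape[1]]
    c=np.stack([(u-d['cx'])/d['fx']*z,(v-d['cy'])/d['fy']*z,z],-1); return (c-d['t'])@d['R']
def ray(d,u,v,h):
    r=d['R'].T@np.array([(u-d['cx'])/d['fx'],(v-d['cy'])/d['fy'],1]); o=-d['R'].T@d['t']
    return o+r*(h-o[2])/r[2]
E
python3 - <<'E'
from h import *
a=shot('scene','s1');b=shot('top','t1')
im=np.vstack([a['color'],b['color']])[:,:,::-1]
cv2.imwrite('pics/a.png',cv2.resize(np.hstack([a['color'],b['color']])[:,:,::-1],(800,300)))
cv2.imwrite('pics/s1.png',cv2.resize(a['color'][:,:,::-1],(800,600)));cv2.imwrite('pics/t1.png',cv2.resize(b['color'][:,:,::-1],(800,600)))
print(ctrl.get_obs())
E
```

```text
{'time_s': 0.1, 'q': array([ 9.99682326e-01,  1.81421155e-01,  1.60788146e+00, -1.20475093e-05,
        1.35384060e+00, -2.06285652e-01]), 'dq': array([ 0.00059883, -0.00197781, -0.00281567,  0.00039651,  0.00045899,
        0.00087391]), 'joint_efforts': array([ 9.54536154e-04, -4.45876908e+01, -3.52242672e+01, -2.16549456e-04,
        4.03961370e-03,  1.03474733e-05]), 'eef_pos': array([0.2048562 , 0.53673303, 0.22461274]), 'eef_rot': array([-2.88376888e-04,  1.81402886e-01,  9.83408558e-01, -7.19674541e-04]), 'wrist_force': array([-0.04565437, -0.15357095,  0.63089595]), 'torque': array([0.02324485, 0.01342177, 0.0722033 ]), 'grasp_force': 0.0, 'opening': 1.0015646773684037}
```

View pics/s1.png

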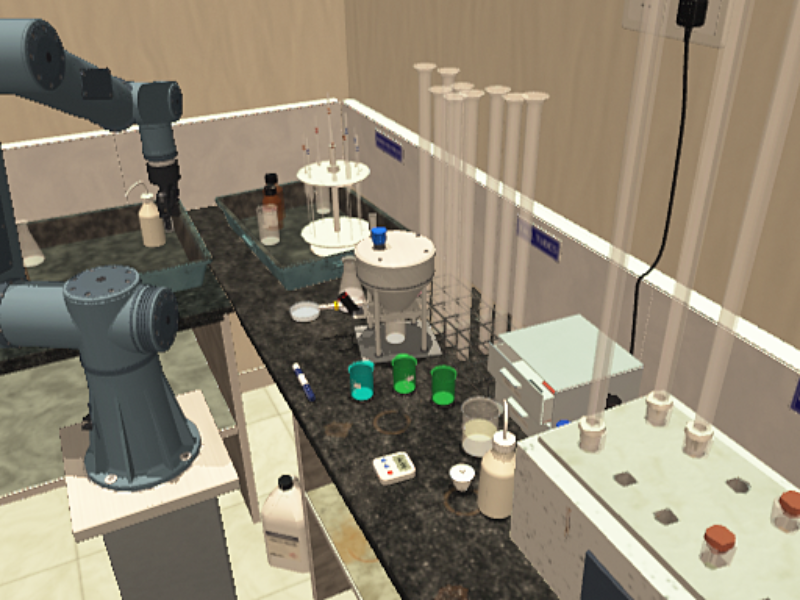

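View pics/t1.png

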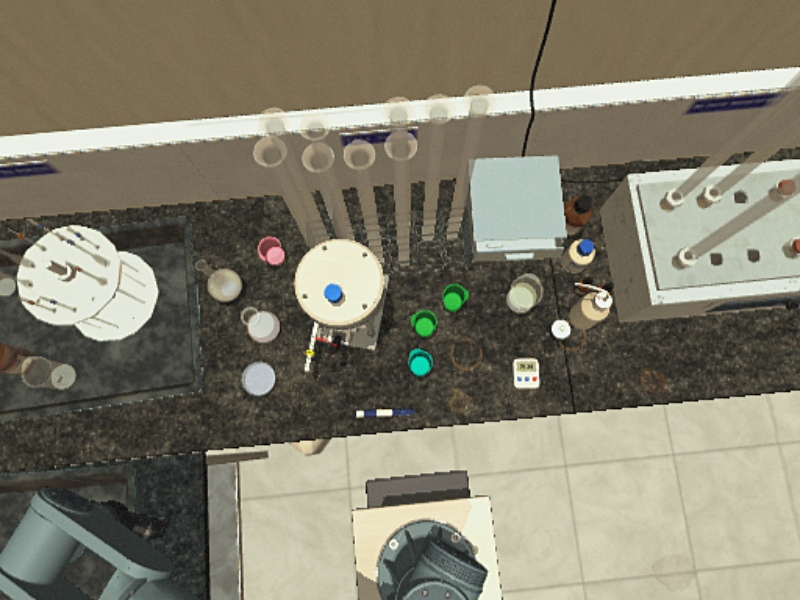

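The top view shows the hopper lid at about (339,283), the blue cap at (333,292), and the scale bar with its yellow clip near (310,352). The handle faces the robot. I'll measure these next.

Run:
```python
from h import *
b=load('t1');a=load('s1')
P=cloud(b); 
L=(abs(P[...,2]-.26)<.006)&(P[...,0]>.2)
n,lab,st,ce=cv2.connectedComponentsWithStats(L.astype(np.uint8)); i=1+np.argmax(st[1:,4])
cnt=max(cv2.findContours((lab==i).astype(np.uint8),0,2)[0],key=len)
(c,r)=cv2.minEnclosingCircle(cnt); print('lid',st[i],c,r,ray(b,c[0],c[1],.26), np.median(P[lab==i][:,2]))
hsv=cv2.cvtColor(b['color'],cv2.COLOR_RGB2HSV)
bl=cv2.inRange(hsv,(100,150,80),(125,255,255))>0; bl[:,:]&=(abs(P[...,2]-.305)<.02)
print('cap',bl.sum(),P[bl].mean(0),P[bl].max(0))
top=bl&(P[...,2]>np.median(P[bl][:,2])-.003)
v,u=np.nonzero(top);cc=cv2.minEnclosingCircle(np.c_[u,v].astype(np.float32))
print(cc, [ray(b,*cc[0],h) for h in(.302,)])
W=(abs(P[...,2]-.091)<.005)&(b['color'].min(-1)>130)
v,u=np.nonzero(W); print('bar',P[W].min(0),P[W].max(0),W.sum())
q=P[W]; d=np.linalg.svd((q-q.mean(0))[:,:2])[2][0]; print(d,np.degrees(np.arctan2(d[1],d[0])),q.mean(0))
x0,y0,x1,y1=185,195,260,245
cv2.imwrite('pics/tc.png',cv2.resize(b['color'][y0:y1,x0:x1,::-1],None,fx=8,fy=8,interpolation=cv2.INTER_CUBIC))
x0,y0,x1,y1=185,135,285,235
cv2.imwrite('pics/sc.png',cv2.resize(a['color'][y0:y1,x0:x1,::-1],None,fx=6,fy=6,interpolation=cv2.INTER_CUBIC))
```

```text
lid [ 188  150   58   59 2314] (216.2357177734375, 178.8304901123047) 29.40118408203125 [0.62387783 0.12520197 0.26      ] 0.2594982613284783
cap 92 [0.58878006 0.13879606 0.30320301] [0.74469865 0.62042608 0.32403473]
((134.0, 169.5), 86.01317596435547) [array([0.66724389, 0.37249706, 0.302     ])]
bar [ 0.4664033  -0.46206663  0.08600616] [0.94007293 0.79004945 0.09595842] 467
[ 0.19940758 -0.97991664] -78.49768192427264 [ 0.65936105 -0.15577903  0.09048814]
```

View pics/tc.png

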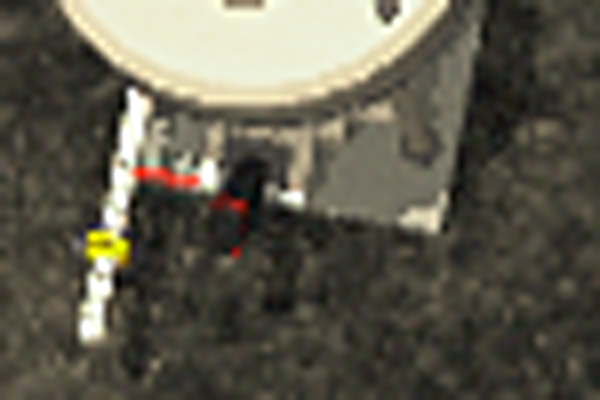

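The crop shows the bar running from (135,95) to (90,335), the clip at (105,243), the red pointer at (137–200,177) and the handle near (240,205).

Run:
```python
from h import *
b=load('t1'); P=cloud(b); v,u=np.mgrid[:384,:512]
C=np.array([.6239,.1252])
roi=(np.hypot(P[...,0]-C[0],P[...,1]-C[1])<.25)
hsv=cv2.cvtColor(b['color'],cv2.COLOR_RGB2HSV)
bl=(cv2.inRange(hsv,(100,120,60),(125,255,255))>0)&roi&(P[...,2]>.28)
print('cap',bl.sum(),P[bl].mean(0),np.median(P[bl],0),[ray(b,u[bl].mean(),v[bl].mean(),h)for h in(.302,.304)])
W=(b['color'].min(-1)>150)&(u>193)&(u<203)&(v>205)&(v<240)&(abs(P[...,2]-.091)<.01)
Q=np.array([ray(b,x,y,.091)[:2] for x,y in zip(u[W],v[W])]);
vx,vy,x0,y0=cv2.fitLine(Q.astype(np.float32),cv2.DIST_L2,0,.01,.01).ravel()
print('bar',W.sum(),np.degrees(np.arctan2(vy,vx)),x0,y0, Q.min(0),Q.max(0))
def px(x,y): return 185+(x+.5)/8-.5,195+(y+.5)/8-.5
for ya in (np.arctan2(vy,vx),):
  if np.cos(ya)<0: ya+=np.pi
  ex=np.array([np.cos(ya),np.sin(ya)]);ey=np.array([-ex[1],ex[0]])
  f=lambda p:(np.dot(p[:2]-C,ex),np.dot(p[:2]-C,ey))
  print('cap h',f(ray(b,u[bl].mean(),v[bl].mean(),.302)))
  for n,p,h in(('line',(105,243),.098),('ptr',(140,175),.09),('ptr2',(198,182),.09),('barN',(135,95),.091),('barS',(90,335),.091),('handletop',(240,205),.15)):
    print(n,f(ray(b,*px(*p),h)))
  print('barc',f((x0,y0)))
```

```text
cap 96 [0.58718659 0.13332413 0.30256449] [0.58693066 0.13318655 0.3037366 ] [array([0.58733043, 0.13338584, 0.302     ]), array([0.58682256, 0.13317744, 0.304     ])]
bar 68 -15.320662 0.5195354 0.21434636 [0.46653675 0.19937169] [0.57533925 0.23082345]
cap h (np.float64(-0.03743284181602267), np.float64(-0.0017675119484944577))
line (np.float64(-0.13701173162600896), np.float64(0.058378035345703606))
ptr (np.float64(-0.10362578146747296), np.float64(0.05072124690862692))
ptr2 (np.float64(-0.10239480594138516), np.float64(0.02462827559335743))
barN (np.float64(-0.06861329514292354), np.float64(0.06004868499391521))
barS (np.float64(-0.17726174584086113), np.float64(0.05787874854313645))
handletop (np.float64(-0.11730674294503028), np.float64(-0.004584635298262994))
barc (np.float64(-0.12421002431851597), np.float64(0.0584029983727104))
```

Yaw is about -15.3°. The bar's y and end positions and the cap offset all match the spec. Rows can't change the tool's tilt, so the gripper stays vertical. That's fine for the cap. For the gate I'll pinch the outer part of the leaning blade, just clear of the lid rim.

>>> servo_tool([
  [[0,0,-35],-0.1,85],
  [[0,0,-35],0,85],
  [[0,0,-35],0,85],
  [[0,0,-35],0,85],
  [[-34,-20.6,0],0,85],
  [[-34,-20.6,0],0,85],
  [[-34,-20.6,0],0,85],
  [[-34,-20.6,0],0,85],
  [[-34,-20.6,0],0,85],
  [[-34,-20.6,0],0,85],
  [[-34,-20.6,0],0,85],
  [[-34,-20.6,0],0,85],
  [[-34,-20.6,0],0,85],
  [[-34,-20.6,0],0,85],
  [[-34,-20.6,0],0,85],
  [[-34,-20.6,0],0,85],
  [[-34,-20.6,0],0,85],
  [[-33,-20.6,0],0,85],
  [[0,0,0],0,85],
])

```text
time_s: 2.48
eef_pos: [0.5891, 0.1323, 0.364]
eef_rot: [-0.001, 0.134, 0.991, -0.0]
wrist_force: [0.3, 0.7, 0.6]
opening: 0.997
grasp_force: 0.0
```

Run:
```python
from h import *
o=ctrl.get_obs(); print(o['eef_pos'],o['eef_rot'],o['q'])
w=shot('wrist','w1');s=shot('scene','s2')
P=cloud(w);v,u=np.mgrid[:384,:512]
hsv=cv2.cvtColor(w['color'],cv2.COLOR_RGB2HSV)
bl=(cv2.inRange(hsv,(100,120,40),(125,255,255))>0)&(abs(P[...,2]-.3)<.02)
if bl.sum():
  t=bl&(P[...,2]>np.percentile(P[bl][:,2],90)-.003); print(bl.sum(),P[t].mean(0),P[t].min(0),P[t].max(0))
cv2.imwrite('pics/w1.png',np.hstack([cv2.resize(w['color'],(400,300)),cv2.resize(s['color'][80:260,160:340],(300,300))])[:,:,::-1])
```

```text
[0.58910805 0.13225833 0.36397307] [-9.63344989e-04  1.33701855e-01  9.91021056e-01 -3.90517821e-04] [ 2.47337707e-02  1.70535942e-01  1.34407147e+00 -4.67250140e-04
  1.62901121e+00 -1.27788224e+00]
1368 [0.58756528 0.13497451 0.30432569] [0.57085714 0.1183129  0.3021963 ] [0.60484134 0.15113744 0.30676477]
```

View pics/w1.png

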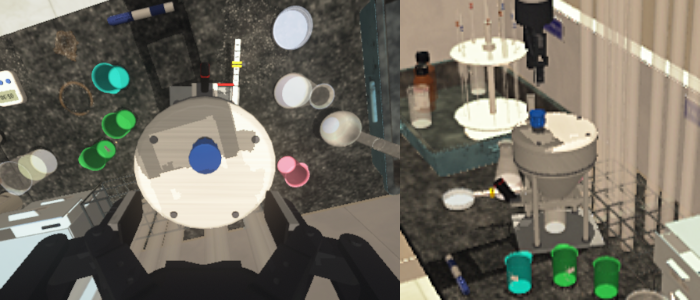

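The wrist view shows the cap centred ahead of the jaws at (205,157), and it matches the top-camera position within 3 mm. I'll descend, grip and lift.

>>> servo_tool([
  [[2,2,20],0,85],
  [[0,0,20],0,85],
  [[0,0,15],0,85],
  [[0,0,10],0,85],
  [[0,0,5],0,85],
  [[0,0,0],0,50],
  [[0,0,0],0,20],
  [[0,0,0],0,20],
  [[0,0,0],0,20],
  [[0,0,0],0,20],
  [[0,0,0],0,20],
  [[0,0,0],0,20],
])

```text
time_s: 4.08
eef_pos: [0.5874, 0.1366, 0.2968]
eef_rot: [0.001, 0.132, 0.991, -0.0]
wrist_force: [-0.0, -2.6, 4.6]
opening: 0.236
grasp_force: 2.8
```

Run:
```python
from h import *
w=load('w1'); P=cloud(w);v,u=np.mgrid[:384,:512]; c=w['color'].astype(int)
# lid circle from wrist
hsv=cv2.cvtColor(w['color'],cv2.COLOR_RGB2HSV)
L=((abs(P[...,2]-.26)<.008)&(P[...,0]>.45)&(P[...,0]<.8)&(abs(P[...,1]-.125)<.12))
q=P[L]; print('lid ext',q.min(0),q.max(0),np.median(q[:,2]))
cnt=max(cv2.findContours(L.astype(np.uint8),0,2)[0],key=len)[:,0]
e=np.array([ray(w,x,y,.26)[:2] for x,y in cnt],np.float32); print('circ',cv2.minEnclosingCircle(e))
x0,y0,x1,y1=235,45,325,125
cv2.imwrite('pics/wc.png',cv2.resize(w['color'][y0:y1,x0:x1,::-1],None,fx=7,fy=7,interpolation=cv2.INTER_CUBIC))
```

```text
lid ext [0.52952823 0.03251593 0.25200519] [0.78185888 0.21736232 0.26798194] 0.2603412908897451
circ ((0.6309542655944824, 0.12283018976449966), 0.10224262624979019)
```

View pics/wc.png

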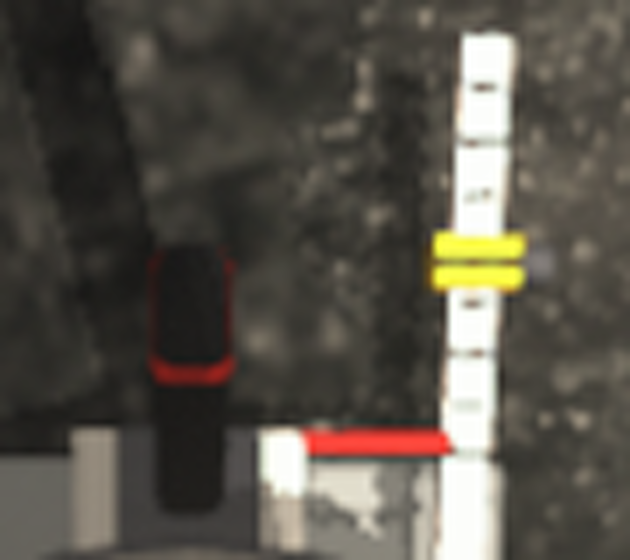

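Nice view: the handle top is at (190,300), the clip line at (478,262) and the pointer at (380,443). The opening of 0.236 (20 mm) with little force doesn't fit a 30 mm cap, so I'll check.

>>> servo_tool([
  [[0,0,0],0,5],
  [[0,0,0],0,5],
  [[0,0,0],0,5],
])

```text
time_s: 4.45
eef_pos: [0.5873, 0.1367, 0.2966]
eef_rot: [0.001, 0.132, 0.991, -0.0]
wrist_force: [-0.9, -1.8, 5.9]
opening: 0.059
grasp_force: 2.8
```

Run:
```python
from h import *
w=shot('wrist','w2');s=shot('scene','s3')
cv2.imwrite('pics/w2.png',np.hstack([cv2.resize(w['color'],(400,300)),cv2.resize(s['color'][110:190,200:290],(400,300),interpolation=2)])[:,:,::-1])
```

```text
(no output)
```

View pics/w2.png

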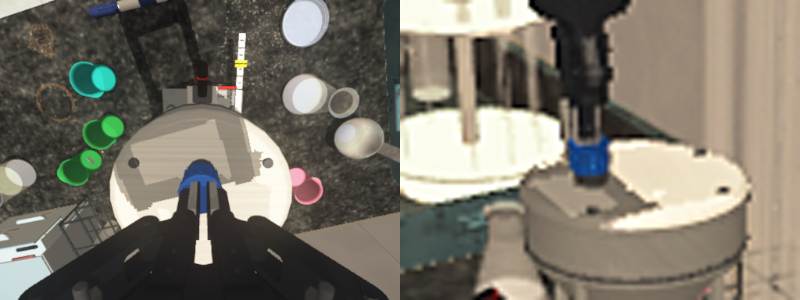

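Run:
```python
from h import *
for n in('s3','w2','s1','w1'):
  w=load(n);P=cloud(w);v,u=np.mgrid[:384,:512]
  hsv=cv2.cvtColor(w['color'],cv2.COLOR_RGB2HSV)
  bl=(cv2.inRange(hsv,(100,120,40),(125,255,255))>0)&(np.hypot(P[...,0]-.588,P[...,1]-.135)<.04)&(P[...,2]>.25)
  q=P[bl]; print(n,bl.sum(),np.percentile(q,[2,50,98],axis=0).round(4).tolist())
w=load('s3');P=cloud(w)
x0,y0,x1,y1=225,125,255,160
cv2.imwrite('pics/c3.png',np.hstack([cv2.resize(w['color'][y0:y1,x0:x1,::-1],(400,467),interpolation=2),cv2.resize(load('w2')['color'][190:300,200:320,::-1],(400,467),interpolation=2)]))
near=(np.hypot(P[...,0]-.588,P[...,1]-.135)<.05)&(P[...,2]>.27)&(P[...,2]<.36)
for z in np.arange(.27,.36,.01):
  m=near&(abs(P[...,2]-z)<.005); 
  if m.sum(): print(round(z,3),m.sum(),P[m].min(0).round(3),P[m].max(0).round(3),w['color'][m].mean(0).round())
```

```text
s3 71 [[0.5734, 0.1135, 0.2736], [0.5833, 0.1212, 0.2893], [0.6025, 0.1409, 0.3032]]
w2 1384 [[0.5718, 0.1228, 0.2774], [0.577, 0.137, 0.3021], [0.6021, 0.1498, 0.31]]
s1 88 [[0.5733, 0.1123, 0.2743], [0.5848, 0.1238, 0.2942], [0.6033, 0.1446, 0.3048]]
w1 1370 [[0.5722, 0.1201, 0.2839], [0.5862, 0.1354, 0.3043], [0.6029, 0.1496, 0.3056]]
0.27 8 [0.58  0.116 0.271] [0.594 0.131 0.275] [42. 59. 91.]
0.28 25 [0.572 0.113 0.276] [0.602 0.14  0.284] [ 34.  71. 125.]
0.29 22 [0.572 0.116 0.285] [0.599 0.135 0.295] [ 26.  66. 124.]
0.3 34 [0.573 0.113 0.295] [0.605 0.147 0.305] [ 52.  81. 125.]
0.31 14 [0.576 0.12  0.306] [0.595 0.145 0.315] [97. 89. 80.]
0.32 20 [0.577 0.113 0.315] [0.595 0.143 0.324] [72. 67. 62.]
0.33 16 [0.576 0.116 0.325] [0.596 0.139 0.334] [63. 58. 55.]
0.34 11 [0.574 0.118 0.335] [0.594 0.153 0.341] [61. 57. 52.]
0.35 21 [0.568 0.097 0.346] [0.589 0.17  0.355] [37. 35. 34.]
```

View pics/c3.png

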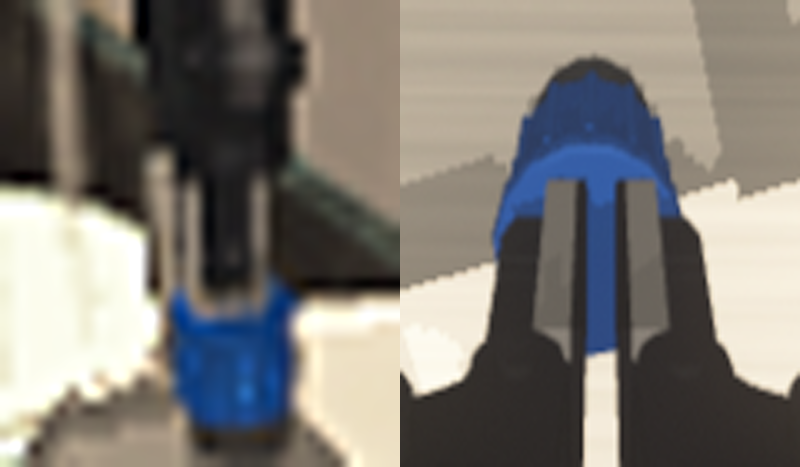

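Run:
```python
from h import *
w=load('w2'); print('cam',-w['R'].T@w['t'])
for x,y in((562,195),(562,250),(562,320),(640,195),(640,250),(640,320),(600,165),(600,250)):
  u=int(200+(x-400)/400*120);v=int(190+y/467*110); print(x,y,u,v,pt(w,u,v).round(4))
w=load('w1');o=ctrl.get_obs();print(o['eef_pos'],o['wrist_force'],o['torque'],o['q'])
print('cam w1',-w['R'].T@w['t'])
```

```text
cam [0.50624466 0.15898323 0.44549088]
562 195 248 235 [0.5741 0.134  0.3112]
562 250 248 248 [0.5746 0.1344 0.3242]
562 320 248 265 [0.5743 0.1351 0.3395]
640 195 272 235 [0.5781 0.1465 0.3103]
640 250 272 248 [0.5772 0.1461 0.3252]
640 320 272 265 [0.5773 0.1454 0.3392]
600 165 260 228 [0.5758 0.1403 0.303 ]
600 250 260 248 [0.5892 0.1367 0.3015]
[0.58729779 0.1366797  0.29665311] [-0.28616786 -1.12105879  4.88283488] [-0.38221975  0.06994801 -0.02240011] [ 3.22758521e-02  1.91984930e-01  1.45042956e+00 -4.43729651e-04
  1.49693774e+00 -1.27342008e+00]
cam w1 [0.50875043 0.15480467 0.51318444]
```

The pads seem to rest on top of the cap, which disagrees with the stated tool length. I'll lift and measure where the tips really are.

>>> servo_tool([
  [[0,0,-20],0,5],
  [[0,0,-20],0,5],
  [[0,0,0],0,5],
  [[0,0,0],0,5],
])

```text
time_s: 5.05
eef_pos: [0.5863, 0.1371, 0.3343]
eef_rot: [-0.001, 0.132, 0.991, -0.0]
wrist_force: [-0.2, -0.1, -0.0]
opening: 0.059
grasp_force: 0.0
```

Run:
```python
from h import *
w=shot('wrist','w3'); P=cloud(w); o=ctrl.get_obs(); print(o['eef_pos'],o['wrist_force'])
for u in(244,248,252,268,272,276):
  print(u,[ (v,P[v,u].round(3).tolist()) for v in range(212,250,3)][:9])
cv2.imwrite('pics/c4.png',cv2.resize(w['color'][190:300,200:320,::-1],(480,440),interpolation=2))
```

```text
[0.58616562 0.13704272 0.33396344] [ 0.37550952 -0.35476358 -0.83456556]
244 [(212, [0.578, 0.128, 0.303]), (215, [0.58, 0.127, 0.302]), (218, [0.582, 0.127, 0.303]), (221, [0.585, 0.126, 0.303]), (224, [0.587, 0.126, 0.303]), (227, [0.589, 0.125, 0.303]), (230, [0.592, 0.124, 0.302]), (233, [0.572, 0.132, 0.347]), (236, [0.573, 0.132, 0.35])]
248 [(212, [0.579, 0.131, 0.303]), (215, [0.581, 0.13, 0.303]), (218, [0.583, 0.129, 0.302]), (221, [0.586, 0.129, 0.303]), (224, [0.588, 0.128, 0.303]), (227, [0.59, 0.128, 0.303]), (230, [0.592, 0.127, 0.303]), (233, [0.573, 0.134, 0.346]), (236, [0.573, 0.134, 0.351])]
252 [(212, [0.579, 0.134, 0.303]), (215, [0.582, 0.133, 0.303]), (218, [0.584, 0.132, 0.303]), (221, [0.586, 0.132, 0.303]), (224, [0.588, 0.131, 0.303]), (227, [0.591, 0.13, 0.303]), (230, [0.593, 0.13, 0.302]), (233, [0.574, 0.136, 0.346]), (236, [0.574, 0.136, 0.349])]
268 [(212, [0.582, 0.145, 0.303]), (215, [0.585, 0.144, 0.302]), (218, [0.587, 0.143, 0.302]), (221, [0.59, 0.143, 0.302]), (224, [0.592, 0.142, 0.303]), (227, [0.593, 0.142, 0.304]), (230, [0.596, 0.141, 0.304]), (233, [0.576, 0.145, 0.347]), (236, [0.576, 0.145, 0.349])]
272 [(212, [0.583, 0.147, 0.303]), (215, [0.586, 0.147, 0.302]), (218, [0.588, 0.146, 0.303]), (221, [0.59, 0.145, 0.302]), (224, [0.592, 0.145, 0.304]), (227, [0.595, 0.144, 0.302]), (230, [0.597, 0.144, 0.302]), (233, [0.576, 0.147, 0.347]), (236, [0.576, 0.147, 0.351])]
276 [(212, [0.584, 0.15, 0.302]), (215, [0.586, 0.149, 0.303]), (218, [0.588, 0.149, 0.303]), (221, [0.59, 0.148, 0.304]), (224, [0.594, 0.148, 0.302]), (227, [0.596, 0.147, 0.302]), (230, [0.598, 0.147, 0.303]), (233, [0.6, 0.146, 0.302]), (236, [0.577, 0.149, 0.349])]
```

View pics/c4.png

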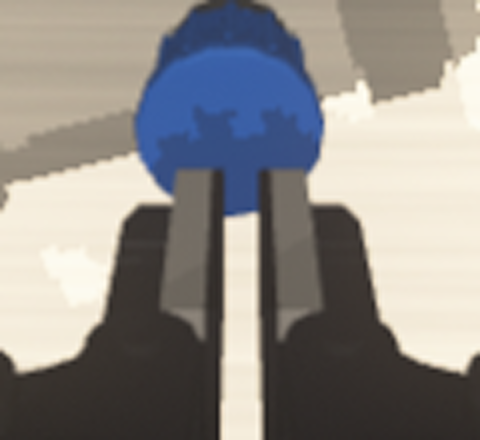

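Confirmed: with the jaws shut the tips stand at z=0.346 while the reported TCP is 0.334. So the fingers end about 33 mm shorter than stated, while x and y are fine. I'll add this offset to every z and grip the cap again.

>>> servo_tool([
  [[0,-2,0],0,85],
  [[0,0,0],0,85],
  [[0,0,0],0,85],
  [[0,0,0],0,85],
  [[0,0,0],0,85],
  [[0,0,20],0,85],
  [[0,0,20],0,85],
  [[0,0,20],0,85],
  [[0,0,10],0,85],
  [[0,0,5],0,85],
  [[0,0,0],0,40],
  [[0,0,0],0,15],
  [[0,0,0],0,15],
  [[0,0,0],0,15],
  [[0,0,0],0,15],
  [[0,0,0],0,15],
  [[0,0,0],0,15],
])

```text
time_s: 7.22
eef_pos: [0.5865, 0.1348, 0.2612]
eef_rot: [0.001, 0.132, 0.991, -0.0]
wrist_force: [-1.5, -1.5, 4.7]
opening: 0.382
grasp_force: 59.1
```

>>> servo_tool([
  [[0,0,-4],0,15],
  [[0,0,-4],0,15],
  [[0,0,-4],0,15],
  [[0,0,-4],0,15],
  [[0,0,-4],0,15],
  [[0,0,-3],0,15],
  [[0,0,-3],0,15],
  [[0,0,0],0,15],
  [[0,0,0],0,15],
])

```text
time_s: 8.35
eef_pos: [0.586, 0.1349, 0.2816]
eef_rot: [-0.002, 0.132, 0.991, -0.0]
wrist_force: [12.4, -0.6, -20.9]
opening: 0.381
grasp_force: 62.3
```

The cap is up 20.4 mm and the stop force is felt. I'll release, rise and check.

>>> servo_tool([
  [[0,0,0],0,85],
  [[0,0,0],0,85],
  [[0,0,0],0,85],
  [[0,0,0],0,85],
  [[0,0,-20],0,85],
  [[0,0,-20],0,85],
  [[0,0,-20],0,85],
  [[40,0,-10],0,85],
  [[40,0,0],0,85],
  [[20,0,0],0,85],
  [[5,0,0],0,85],
  [[0,0,0],0,85],
])

```text
time_s: 9.85
eef_pos: [0.4852, 0.1625, 0.3567]
eef_rot: [0.0, 0.132, 0.991, 0.0]
wrist_force: [0.3, -0.4, 0.5]
opening: 0.993
grasp_force: 0.0
```

Run:
```python
from h import *
o=ctrl.get_obs(); print(o['eef_pos'],o['eef_rot'],o['wrist_force'])
w=shot('wrist','w4');s=shot('scene','s4')
for n in('s4','w4'):
  d=load(n);P=cloud(d)
  hsv=cv2.cvtColor(d['color'],cv2.COLOR_RGB2HSV)
  bl=(cv2.inRange(hsv,(100,120,40),(125,255,255))>0)&(np.hypot(P[...,0]-.588,P[...,1]-.135)<.04)&(P[...,2]>.25)
  q=P[bl]; print(n,bl.sum(),np.percentile(q,[2,50,95],axis=0).round(4).tolist())
# lid circle, w1 frame, robust
W=load('w1');P=cloud(W)
cv2.imwrite('pics/w4.png',w['color'][:,:,::-1])
```

```text
[0.48515351 0.16246922 0.35673313] [4.61624001e-04 1.31958689e-01 9.91255108e-01 4.22341095e-05] [ 0.32331974 -0.39847236  0.51964459]
s4 81 [[0.5748, 0.1126, 0.2972], [0.5847, 0.1233, 0.3132], [0.6007, 0.1425, 0.3218]]
w4 676 [[0.5722, 0.1208, 0.3209], [0.5828, 0.1365, 0.3225], [0.5926, 0.1492, 0.3234]]
```

View pics/w4.png

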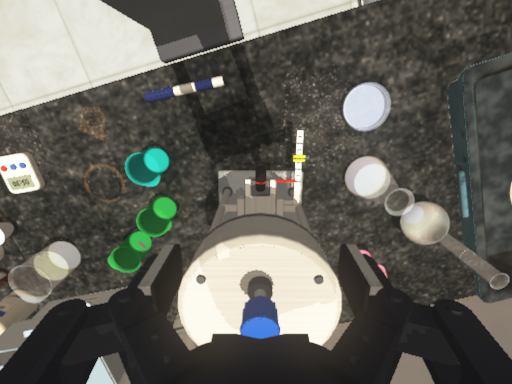

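The cap stays up (top at 0.3225, was 0.303). In this view the clip is at (298,158), the pointer at (274–295,181) and the handle at (261,180). I'll compute the handle, pointer and line positions by colour.

```bash
cat > m.py <<'E'
from h import *
ya=np.radians(-15.3); ex=np.array([np.cos(ya),np.sin(ya)]);ey=np.array([-ex[1],ex[0]]); C=np.array([.622,.1255])
def F(p): p=np.asarray(p)[...,:2]-C; return np.stack([p@ex,p@ey],-1)*1000
def meas(d):
    P=cloud(d); H=F(P); Z=P[...,2]*1000; c=d['color'].astype(int); r,g,b=c[...,0],c[...,1],c[...,2]
    roi=(H[...,0]>-215)&(H[...,0]<-60)&(abs(H[...,1])<75)&(Z>60)&(Z<170)
    red=roi&(r>110)&(g<r*.55)&(b<r*.55); yel=roi&(r>130)&(g>110)&(b<.5*g)
    v,u=np.mgrid[:384,:512]
    ptr=red&(Z<112); hb=red&(Z>=112); out={}
    for n,m,h in(('ptr',ptr,.088),('band',hb,.14),('clip',yel,.098)):
        if m.sum():
            R=np.array([ray(d,x,y,np.median(Z[m])/1000) for x,y in zip(u[m],v[m])]); q=F(R)
            out[n]=q.mean(0); print(n,m.sum(),'px',u[m].mean().round(1),v[m].mean().round(1),'mean',q.mean(0).round(1),'min',q.min(0).round(1),'max',q.max(0).round(1),'z',np.percentile(Z[m],[5,50,95]).round(1),'depthmean',H[m].mean(0).round(1))
    wb=roi&(c.min(-1)>140)&(H[...,1]>45)
    if wb.sum()>20:
        q=np.array([ray(d,x,y,.091)[:2] for x,y in zip(u[wb],v[wb])],np.float32); vx,vy,_,_=cv2.fitLine(q,2,0,.01,.01).ravel(); print('bar yaw',np.degrees(np.arctan(vy/vx)).round(2),F(q).mean(0).round(1))
    dk=roi&(c.max(-1)<70)&(Z>115)
    if dk.sum(): print('dark',dk.sum(),np.percentile(H[dk],[5,50,95],axis=0).round(1).tolist(),np.percentile(Z[dk],[5,50,95]).round(1))
    if 'clip' in out and 'ptr' in out: print('GAP ptr-line',(out['ptr']-out['clip'])[0].round(2))
E
python3 - <<'E'
from m import *
for n in('t1','w1','w3','w4'): print('--',n); meas(load(n))
E
```

```text
-- t1
ptr 9 px 205.4 216.6 mean [-101.6   37.1] min [-103.5   24.4] max [-100.    49.5] z [ 95.6 101.2 103.3] depthmean [-101.5   37.3]
band 3 px 214.3 222.0 mean [-121.7   -4.9] min [-135.4   -6.5] max [-114.7   -2.5] z [142.8 151.1 152.3] depthmean [-121.4   -4.5]
clip 14 px 197.9 225.3 mean [-135.8   58.1] min [-140.5   49.7] max [-131.3   65.8] z [91.7 94.8 97.8] depthmean [-135.8   58.1]
bar yaw -15.62 [-121.2   58.5]
dark 45 [[-133.3, -6.5], [-120.0, -1.3], [-97.4, 5.8]] [122.7 145.3 156. ]
GAP ptr-line 34.15
-- w1
ptr 61 px 288.6 107.1 mean [-102.2   39.6] min [-103.7   24.3] max [-99.5  53.3] z [96.7 98.3 99.4] depthmean [-102.2   39.7]
band 12 px 262.4 97.8 mean [-115.2    1.4] min [-116.1   -4. ] max [-114.9    7.1] z [151.4 152.5 153.1] depthmean [-115.2    1.4]
clip 91 px 302.7 81.8 mean [-136.2   58.7] min [-141.2   50.4] max [-130.7   67.7] z [93.7 95.5 96.7] depthmean [-136.2   58.8]
bar yaw -15.87 [-123.2   58.6]
dark 352 [[-134.9, -5.7], [-119.6, -0.2], [-95.2, 6.5]] [118.8 146.8 155.5]
GAP ptr-line 34.04
-- w3
ptr 67 px 287.6 111.1 mean [-102.1   39.5] min [-103.5  
[... 284 characters left out ...]
 z [90.6 95.2 96.8] depthmean [-136.4   59.2]
bar yaw -15.75 [-122.9   58.6]
dark 401 [[-135.2, -5.8], [-119.0, -0.0], [-95.9, 6.8]] [119.5 146.5 155.1]
GAP ptr-line 34.26
-- w4
ptr 42 px 284.1 180.6 mean [-101.5   37.7] min [-104.1    8.2] max [-97.6  54.5] z [ 97.1  98.4 100. ] depthmean [-101.5   37.7]
band 22 px 259.6 182.3 mean [-1.157e+02 -1.000e-01] min [-117.4   -6.3] max [-114.6    7.1] z [145.6 152.6 154.1] depthmean [-115.3   -0.2]
clip 73 px 298.7 157.5 mean [-137.2   58.8] min [-141.    50.1] max [-133.3   68.2] z [94.  95.6 96.9] depthmean [-137.1   58.8]
bar yaw -15.53 [-123.9   58.5]
dark 211 [[-136.4, -5.0], [-125.9, 0.4], [-97.7, 7.1]] [122.4 149.  155.5]
GAP ptr-line 35.68
```

Measurements agree across the pictures: the gap is 34.2 mm, yaw is -15.6° and the blade's outer edge is at x≈-136, y≈0. I'll descend outside the lid rim in two steps.

>>> servo_tool([
  [[-3.5,0,30],0,85],
  [[0,0,35],0,85],
  [[0,0,35],0,85],
  [[0,0,35],0,85],
  [[0,0,25],0,85],
  [[0,0,10],0,85],
  [[0,0,10],0,85],
  [[0,0,5],0,85],
  [[0,0,0],0,85],
])

```text
time_s: 11.08
eef_pos: [0.4884, 0.1616, 0.1716]
eef_rot: [0.0, 0.132, 0.991, 0.0]
wrist_force: [0.5, -0.4, 0.6]
opening: 0.997
grasp_force: 0.0
```

Run:
```python
from m import *
o=ctrl.get_obs(); print(o['eef_pos'],F(o['eef_pos']),o['wrist_force'],o['torque']); d=shot('wrist','w5'); meas(d)
s=shot('scene','s5');P=cloud(s);H=F(P)
m=(abs(H[...,1])<70)&(H[...,0]<-70)&(H[...,0]>-250)&(s['color'].max(-1)<60)
for z in range(150,340,15):
  k=m&(abs(P[...,2]*1000-z)<7.5)
  if k.sum()>3: print(z,k.sum(),H[k].min(0).round(),H[k].max(0).round())
```

```text
[0.48843708 0.16159594 0.17163306] [-138.3538564    -0.42704624] [ 0.48160364 -0.35276685  0.62546124] [ 0.00951843 -0.01776745 -0.00641305]
ptr 139 px 302.3 237.1 mean [-101.3   38.4] min [-103.5    4.9] max [-79.5  54.4] z [97.1 98.4 99.6] depthmean [-101.3   38.5]
band 30 px 261.3 243.9 mean [-124.9    1. ] min [-141.9   -6.2] max [-114.8    7.2] z [139.9 152.1 153. ] depthmean [-123.1    1.1]
clip 224 px 326.6 198.3 mean [-137.5   58.3] min [-145.2   48.5] max [-131.3   67.3] z [92.5 95.3 96.5] depthmean [-137.4   58.3]
bar yaw -15.56 [-124.1   58.7]
dark 620 [[-136.4, -5.4], [-127.9, 0.8], [-119.2, 6.4]] [145.4 150.9 155.5]
GAP ptr-line 36.24
150 17 [-134.  -16.] [-109.    0.]
195 15 [-147.  -58.] [-87.  46.]
210 18 [-147.  -62.] [-129.   45.]
225 10 [-148.  -67.] [-132.  -46.]
240 11 [-150.  -70.] [-130.  -36.]
255 16 [-154.  -70.] [-120.  -20.]
270 27 [-156.  -70.] [-121.   10.]
285 42 [-157.  -69.] [-118.   14.]
300 37 [-158.  -70.] [-128.  -25.]
315 73 [-173.  -44.] [-109.  -13.]
330 84 [-175.  -50.] [-108.   -4.]
```

>>> servo_tool([
  [[0,0,20],0,85],
  [[0,0,15],0,85],
  [[0,0,10],0,85],
  [[0,0,10],0,85],
  [[0,0,6],0,85],
  [[0,0,0],0,85],
])

```text
time_s: 11.92
eef_pos: [0.4879, 0.1616, 0.11]
eef_rot: [-0.0, 0.132, 0.991, -0.0]
wrist_force: [0.4, 1.2, 0.2]
opening: 0.995
grasp_force: 0.0
```

No contact. I'll edge in 3 mm for more overlap and close.

>>> servo_tool([
  [[-3,1,0],0,85],
  [[0,0,0],0,85],
  [[0,0,0],0,40],
  [[0,0,0],0,10],
  [[0,0,0],0,0],
  [[0,0,0],0,0],
  [[0,0,0],0,0],
  [[0,0,0],0,0],
  [[0,0,0],0,0],
])

```text
time_s: 13.05
eef_pos: [0.4913, 0.1617, 0.1105]
eef_rot: [-0.0, 0.132, 0.991, -0.0]
wrist_force: [-2.4, -1.3, 4.0]
opening: 0.148
grasp_force: 58.5
```

The blade is gripped (12.7 mm, 58 N). I'll draw most of the way and then measure.

>>> servo_tool([
  [[2,0,0],0,0],
  [[2,0,0],0,0],
  [[3,0,0],0,0],
  [[3,0,0],0,0],
  [[3,0,0],0,0],
  [[3,0,0],0,0],
  [[3,0,0],0,0],
  [[3,0,0],0,0],
  [[3,0,0],0,0],
  [[3,0,0],0,0],
  [[2,0,0],0,0],
  [[0,0,0],0,0],
  [[0,0,0],0,0],
])

```text
time_s: 14.68
eef_pos: [0.4644, 0.1693, 0.1105]
eef_rot: [0.002, 0.132, 0.991, 0.0]
wrist_force: [8.1, -3.1, -5.5]
opening: 0.154
grasp_force: 58.5
```

Run:
```python
from m import *
o=ctrl.get_obs(); print(F(o['eef_pos']),o['wrist_force'],o['opening'])
for c,n in(('wrist','w6'),('top','t6'),('scene','s6')): print('--',c); meas(shot(c,n))
```

```text
[-163.53987877    0.64798496] [ 8.13014788 -3.06973723 -5.47695431] 0.15423846560486315
-- wrist
ptr 128 px 318.8 276.2 mean [-129.2   41.7] min [-132.7   -5.4] max [-89.2  53.5] z [97.4 98.5 99.4] depthmean [-129.1   41.8]
band 50 px 276.8 288.4 mean [-161.4    8.8] min [-172.6   -5.8] max [-141.9   36.1] z [139.7 151.8 163.1] depthmean [-160.1    8.1]
clip 354 px 342.2 262.4 mean [-138.3   58. ] min [-148.9   47.3] max [-131.3   67.6] z [89.8 95.4 96.6] depthmean [-137.9   58.2]
bar yaw -15.0 [-157.7   59.1]
dark 5395 [[-177.7, -30.1], [-171.6, 0.6], [-151.0, 30.4]] [130.7 156.6 169.4]
GAP ptr-line 9.08
-- top
-- scene
band 1 px 214.0 189.0 mean [-140.5    2.7] min [-140.5    2.7] max [-140.5    2.7] z [145.8 145.8 145.8] depthmean [-140.5    2.7]
bar yaw -13.23 [-104.7   50.4]
dark 89 [[-171.2, -37.6], [-146.9, -10.6], [-128.0, -1.7]] [117.3 136.3 167.6]
```

```bash
cat > g.py <<'E'
from m import *
def gap(d):
    P=cloud(d);H=F(P);Z=P[...,2]*1000;c=d['color'].astype(int);r,g,b=c[...,0],c[...,1],c[...,2]
    y=H[...,1];x=H[...,0]
    rp=(r>110)&(g<r*.55)&(b<r*.55)&(Z<104)&(Z>85)&(y>30)&(y<50)&(x<-80)&(x>-200)
    cl=(r>130)&(g>110)&(b<.5*g)&(Z>93.5)&(Z<100)&(y>50)&(y<67)&(x<-115)&(x>-160)
    bk=(c.max(-1)<90)&(Z>93)&(Z<100)&(y>52)&(y<64)&(x<-128)&(x>-146)
    f=lambda m:(m.sum(),np.percentile(x[m],[3,50,97]).round(1),x[m].mean().round(2)) if m.any() else None
    print('ptr',f(rp),'clip',f(cl),'line',f(bk))
    w=[(v,u) for v,u in zip(*np.nonzero(cl))]
    # black line between yellow: per column darkest
E
python3 - <<'E'
from g import *
for n in('w1','w3','w4','w5','w6'): print(n); gap(load(n))
d=load('w6'); cv2.imwrite('pics/c6.png',cv2.resize(d['color'][235:305,285:385,::-1],(800,560),interpolation=2))
E
```

```text
w1
ptr (np.int64(42), array([-103.7, -102.3, -100.9]), np.float64(-102.28)) clip (np.int64(85), array([-141.2, -136. , -132. ]), np.float64(-136.25)) line None
w3
ptr (np.int64(45), array([-103.6, -102.2, -100.9]), np.float64(-102.22)) clip (np.int64(85), array([-141.1, -137.4, -132.5]), np.float64(-136.56)) line None
w4
ptr (np.int64(25), array([-102.7, -101.2, -100.6]), np.float64(-101.68)) clip (np.int64(69), array([-141. , -137.6, -133.1]), np.float64(-137.17)) line None
w5
ptr (np.int64(90), array([-103.6, -101.9,  -99.9]), np.float64(-101.91)) clip (np.int64(196), array([-141.6, -137.5, -132.1]), np.float64(-137.05)) line (np.int64(14), array([-136.5, -136.3, -135.9]), np.float64(-136.27))
w6
ptr (np.int64(108), array([-132.1, -130.5, -128.5]), np.float64(-130.34)) clip (np.int64(293), array([-142. , -138.1, -132.1]), np.float64(-137.56)) line (np.int64(18), array([-137.3, -136.8, -135.7]), np.float64(-136.69))
```

View pics/c6.png

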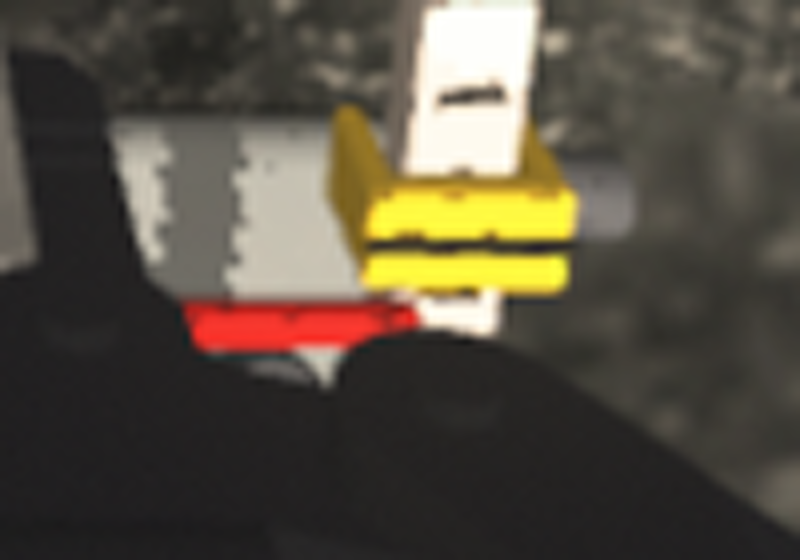

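The crop shows the black line at row 245, the pointer's centre at row 327, and the 4 mm tab about 48 rows tall, so about 6.2 mm is left. That agrees with the colour measurement.

>>> servo_tool([
  [[2,0,0],0,0],
  [[2,0,0],0,0],
  [[2,0,0],0,0],
  [[0,0,0],0,0],
  [[0,0,0],0,0],
  [[0,0,0],0,0],
])

```text
time_s: 15.58
eef_pos: [0.4587, 0.1709, 0.1105]
eef_rot: [0.002, 0.132, 0.991, 0.0]
wrist_force: [7.3, -2.1, -5.1]
opening: 0.152
grasp_force: 58.5
```

Run:
```python
from g import *
o=ctrl.get_obs(); print(F(o['eef_pos']),o['wrist_force'])
for n in('w7','w7b'):gap(shot('wrist',n))
```

```text
[-169.49204943    0.70168943] [ 7.25337998 -2.09683117 -5.08468081]
ptr (np.int64(111), array([-137.9, -136.5, -134.2]), np.float64(-136.27)) clip (np.int64(219), array([-141.8, -139.2, -132.8]), np.float64(-138.66)) line (np.int64(16), array([-137.5, -136.4, -135.6]), np.float64(-136.36))
ptr (np.int64(113), array([-138.1, -136.5, -134.2]), np.float64(-136.26)) clip (np.int64(218), array([-142.2, -139. , -132.9]), np.float64(-138.7)) line (np.int64(15), array([-137.3, -136.3, -135.9]), np.float64(-136.38))
```

Pointer at -136.3 and line at -136.4, so they agree. I'll ease the load, let go and back away.

>>> servo_tool([
  [[-1.5,0,0],0,0],
  [[0,0,0],0,20],
  [[0,0,0],0,50],
  [[0,0,0],0,85],
  [[0,0,0],0,85],
  [[0,0,0],0,85],
  [[0,0,-15],0,85],
  [[0,0,-20],0,85],
  [[0,0,-30],0,85],
  [[0,0,-30],0,85],
  [[0,0,-30],0,85],
  [[0,0,-30],0,85],
  [[0,0,0],0,85],
  [[0,0,0],0,85],
])

```text
time_s: 17.42
eef_pos: [0.4577, 0.1708, 0.2651]
eef_rot: [-0.0, 0.132, 0.991, -0.0]
wrist_force: [0.1, 0.4, -0.3]
opening: 0.991
grasp_force: 0.0
```

Run:
```python
from g import *
o=ctrl.get_obs(); print(o['eef_pos'],o['wrist_force'],o['time_s'])
for n in('w8','w8b'):gap(shot('wrist',n))
meas(load('w8'))
d=shot('scene','s8');P=cloud(d)
hsv=cv2.cvtColor(d['color'],cv2.COLOR_RGB2HSV)
bl=(cv2.inRange(hsv,(100,120,40),(125,255,255))>0)&(np.hypot(P[...,0]-.588,P[...,1]-.135)<.04)&(P[...,2]>.25)
print(np.percentile(P[bl][:,2],[2,50,95]))
# changes vs start, outside robot
a=load('s1'); df=np.abs(a['color'].astype(int)-d['color']).max(-1)
print('changed px lower bench',(df[230:,180:]>40).sum(), 'receiver', (df[195:228,240:265]>40).sum())
```

```text
[0.45771243 0.17077786 0.26514438] [ 0.12863871  0.4058622  -0.34449652] 17.425
ptr (np.int64(50), array([-137.7, -136.2, -134.6]), np.float64(-136.23)) clip (np.int64(97), array([-141.7, -137.5, -132.3]), np.float64(-137.14)) line None
ptr (np.int64(49), array([-137.6, -135.6, -133.9]), np.float64(-135.73)) clip (np.int64(81), array([-141.4, -138.1, -132.9]), np.float64(-137.73)) line None
ptr 73 px 290.9 198.2 mean [-136.    38.7] min [-137.6    8.5] max [-127.    53.6] z [97.1 98.6 99.7] depthmean [-136.1   38.7]
band 20 px 259.8 204.4 mean [-149.1    0.8] min [-150.7   -5.2] max [-148.5    7.1] z [150.2 152.1 153.6] depthmean [-149.     0.8]
clip 112 px 307.1 196.3 mean [-137.4   58.9] min [-144.3   49.9] max [-131.2   67.4] z [91.3 95.6 96.7] depthmean [-137.2   59. ]
bar yaw -15.74 [-123.3   58.6]
dark 337 [[-170.5, -5.2], [-160.7, 0.9], [-133.1, 7.0]] [125.8 150.  155.4]
GAP ptr-line 1.34
[0.29633987 0.31413062 0.32300238]
changed px lower bench 30 receiver 0
```

Run:
```python
from m import *
for n in('w1','w5','w7','w8','w8b'):
  d=load(n);P=cloud(d);H=F(P);Z=P[...,2]*1000;c=d['color'].astype(float)
  def prof(ylo,yhi,h,val,lo,hi):
    xs=np.arange(lo,hi,.1); acc=0
    for y in np.arange(ylo,yhi,.5):
      W=np.c_[C+(xs/1000)[:,None]*ex+y/1000*ey,np.full(len(xs),h)]@d['R'].T+d['t']
      u=(W[:,0]/W[:,2]*d['fx']+d['cx']).astype(np.float32);v=(W[:,1]/W[:,2]*d['fy']+d['cy']).astype(np.float32)
      acc=acc+cv2.remap(val.astype(np.float32),u[None],v[None],1)[0]
    return xs,acc
  x,a=prof(53,63,.0955,c[...,0],-140,-133); w=np.clip(np.percentile(a,70)-a,0,None)**2; L=(x*w).sum()/w.sum()
  s0=-102 if n in('w1','w5') else -136
  x,a=prof(32,46,.0985,np.clip(c[...,0]-c[...,1]-c[...,2]*.3,0,None),s0-6,s0+6); w=np.clip(a-.3*a.max(),0,None); R=(x*w).sum()/w.sum()
  print(n,L.round(2),R.round(2),'gap',(R-L).round(2))
```

```text
w1 -136.02 -101.28 gap 34.74
w5 -136.08 -101.87 gap 34.2
w7 -135.68 -136.02 gap -0.34
w8 -136.28 -135.48 gap 0.8
w8b -135.95 -135.67 gap 0.27
```

The gap is about 0.2 ± 0.5 mm, the cap is up and the beaker is unchanged. Handing in.

```bash
python3 -c "
from bench import ctrl; print(ctrl.hand_in())"
```

```text
the job is handed in; nothing more can be done
None
```

I pulled the vent cap up to its stop first, then drew the gate out until its pointer stood level with the index line (within about 0.5 mm), let go and handed in at about 18 s; the beaker showed no change and I saw no sign of anything else moved.

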